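# Couple the take-up spindle to the label rewinder

## Task

Couple the take-up spindle with its roll of labels to the label rewinder: with its cross bar, turn the spindle until the tang at its far end is in line with the slot of the drive hub, then push it endways until the tang is fully home in the hub. Then swing the hinged keeper over and down until it is shut across the shaft behind the collar. Keep the spindle lying in its two open bearings all the time and leave the phone body, tape roll and bottle where they are.

Things in the scene. Friction and masses are not known exactly. Their poses are not given: they have to be found in the camera images.
- rewinder: Grey bench label rewinder, fixed to the mat, 120 x 280 mm. Origin on the mat below the spindle axis, which is 60 mm up; its y runs along that axis to the hub (left of the robot, give or take the yaw), x away from the robot, z up. Base plate 12 mm high, y -125 to 155 mm. At the left (y 97 to 155 mm) the motor housing, 104 mm wide, 116 mm high; the spindle lies to the right of it
- far_bearing (a point): Centre of the far one of two open white bearings in which the spindle's 16 mm shaft lies, on the spindle axis, at rewinder y = 22 mm; its like stands at y = -85 mm. Each is 12 mm thick, reaches 67 mm above the mat, is open at the top and lets the shaft turn and slide; its cheeks stand 1.5 mm clear of the shaft's sides
- hub_mouth (a point): Centre of the face of the drive hub, on the spindle axis, rewinder y = 69 mm. The hub, aluminium jaws on a dark disc, is 60 mm across, with a slot right across its face, 11 mm wide, 14 mm deep, mouth bevelled 1.5 mm. The point's y points into the hub, its z lies along the slot. The slot stands at any angle; a gearbox holds the hub still, so turn the spindle to suit
- bar_centre (a point): Middle of the spindle's cross bar, on its axis, at the end away from the hub. Bar 8 mm thick with 14 mm black balls at its ends, centres 36 mm from the axis, 86 mm overall. The point's z lies along the bar (upright at the start), y along the spindle towards the hub. Bar and tang are parallel; half a turn is the same. Spindle 0.45 kg (may vary), balanced; stays at any angle, turns at a touch
- push_end (a point): Centre of the flat black end button of the spindle, 28 mm across, 19 mm beyond the middle of the cross bar, on the spindle axis. Pushing here towards the hub slides the spindle; sliding takes about 2 to 6 N
- tang_root (a point): Where the tang meets its round shoulder (48 mm across), on the spindle axis, 210 mm from the bar. The tang is 7 mm thick, 44 mm wide along the point's z, and stands 12 mm proud along the point's y. Fully home, the shoulder touches the hub's face and this point is at hub_mouth; it starts 16 to 30 mm short. The label roll on the shaft is 64 mm across, its black flanges 76 mm
- collar (a point): Centre of the aluminium collar on the spindle's shaft, 32 mm across, 8 mm thick along the axis, 43 mm from the middle of the cross bar towards the hub. When the spindle is home the collar is just past the keeper, on its hub side, 3 mm clear of it
- keeper (a joint): Hinge angle of the keeper in rad: 0 is shut (level across the shaft), 1.7 to 1.95 at the start, standing open and leaning back towards the robot; stop at 2.05. It stays where it is left; about 1 N at its tip moves it. It cannot shut while the collar is under it
- keeper_hinge (a point): Axis of the keeper's hinge, parallel to the spindle axis: 29 mm on the robot's side of it, 13 mm above it, at rewinder y = -111 mm, 30 mm on the hub side of the cross bar when the spindle is home
- keeper_tab (a point): Point on the outer face of the keeper near its free tip, 62 mm from the hinge. The keeper is a plain steel strap, 12 mm wide, 5 mm thick, 71 mm long, with a rolled tip. The outer face looks to the robot when open and up when shut; push this face. Shut, it is 75 mm above the mat and the tab lies 33 mm beyond the spindle axis
- phone_shell: opened phone body with gold frame, 68 x 138 x 7 mm, flat on the mat to the right of the rewinder, behind the blue and silver phone clamp; bystander
- tape_roll: roll of brown tape, 68 mm across, 19 mm high, behind the rewinder; bystander
- dispenser: white pump bottle with blue top, 62 mm across, 118 mm high, behind the rewinder; bystander

How it is judged:
On the way:
1. the spindle is fully home in the drive hub, tang in the slot (distance between tang_root and hub_mouth below 0.004 m and angle between the z axis of tang_root and the z axis of hub_mouth, either way round below 0.15 rad), for 0.2 s.
At the end, for the whole second after the job is handed in: the spindle's shoulder lies within 4 mm of the hub's face with the tang in line with the slot (within 0.15 rad), the keeper is shut to within 0.1 rad and still (all of step 1 and value of joint keeper below 0.1 rad and velocity of joint keeper below 0.05 rad/s); the robot touches nothing.
It fails at once if the spindle is lifted out of a bearing (an end rises more than 15 mm) (z of any of bar_centre, tang_root in the frame of rewinder above 0.075 m).
It fails at once if the phone body, tape roll or bottle is moved by more than 20 mm (distance of any of phone_shell, tape_roll, dispenser from where it was at the start of the episode above 0.02 m).
It also fails if it takes over 61 s, if anything falls off the work surface, if the arm or the gripper's body presses on something with over 40 N, if the wrist force passes 120 N, or if a joint passes its speed limit or range.

## Robot

A 7-joint arm with a two-finger parallel gripper is mounted at the origin on a cart in front of the work surface, level with it; the furniture and walls round the work are solid. World frame = base frame: x ahead of the robot, y to its left, z up, the work surface at z = 0. Lengths are in m, angles in rad, forces in N, time in s.
With the tool pointing down it reaches from about 0.425 to 0.8 m from the base axis. Payload 8.3 kg.
Tool frame: the origin (TCP) lies at the very end of the fingers, on their centre line; the grasp point (between the pads) lies 19 mm behind it; z points along the fingers, y is the line along which they close (so a half turn about z gives the same grasp; the last joint's range is limited). The gripper opens to 85 mm and grips with 20 to 120 N. Pads are 22 mm wide; open, the fingers measure 114 mm over their backs; the gripper's body (76 mm by 85 mm) begins 54 mm behind the grasp point. The pads swing forward as they close: fully open they stand 13 mm farther back than shut.
Start: joints at [-1.287, 0.383, 0.016, 1.37, -0.006, 1.388, -0.046], TCP at [0.212, 0.588, 0.231] pointing down, gripper open.
Joint ranges: [-2.95, 2.95], [-0.25, 2.06], [-1.52, 1.56], [0.18, 2.33], [-1.44, 4.58], [0.02, 2.06], [-3.01, 3.01]. Speed limits (rad/s): [2.39, 2.39, 3.01, 3.01, 3.14, 3.14, 3.14].

## Interface

Orientations are given as a 3x3 rotation matrix whose columns are the frame's x, y, z axes.
In Python, from workcell import arm, vision, ticket gives the robot as it stands.
- The arm moves only by the tool carry_out, never from a script. Its argument "deltas" is a list of rows, each a list of 2 entries, a list of its own where there are three numbers: the shift along the world's x, y, z in mm, then the turn, a rotation vector about the world's x, y, z in rad. In form: [[[tx, ty, tz], [rx, ry, rz]], ...]. A call has 1 to 10 rows; each row shifts and turns the commanded pose from where the row before left it; what a row does not reach is not made up. A row lasts 1/8 s, in which the tool goes at most 62.5 mm and 10.7 degrees, less where a joint would pass 70% of its speed; a pose out of reach is approached as far as the arm can. A call is refused whole if a number of a shift passes 62.5 or a number of a turn 0.188, either way. A call with a gripper value outside its range is refused whole. "claw" is the opening in per cent of the stroke, from 0 (shut) to 100 (fully open), set as the call begins (left out, the last holds). The fingers move at their own pace and stop on an object; "squeeze" is the grip in N (left out, the last holds). Time passes only in rows, so rows that do not move let the fingers close. It gives the time, the measured TCP pose, the force, the opening and the grip force at its end, in the units of the state.
- arm.state(): the state, without advancing time (a new reading comes with each control period).
- vision.read_camera(name): name is "scene" or "top"; returns the picture (384x512x3 uint8, red, green, blue); there is no depth.
- vision.calibration(name): a dict with "mtx" (3x3 intrinsics, pixels), "k1" (the pictures are not rectified: a ray, as slopes to the right and down, at radius r is drawn at 1 + k1 r^2 times it, then the intrinsics apply), "T" (4x4, takes a point from camera to world coordinates). Camera axes: x right, y down, z forward; pixel columns grow to the right and rows downward; lengths in m; the calibration is good to about 2 mm. A picture is of the moment at which its call begins. calibration takes no time and is no camera call.
- ticket.sign_off(): hands the job in; it is judged then, once.
The state is a dict: "time": time; "q": joint angles; "qd": joint speeds; "joint_efforts": joint torques, N m; "tcp_pos": TCP position; "eef_rot": TCP orientation; "ft_force": force on the tool from outside, world axes, zero at the start; "moment": the same for the moment, N m; "finger_gap": finger opening in m; "grip_force": force on a finger pad.
Only numpy, scipy, OpenCV 4.12 (cv2) and the standard library are available. Lean on these libraries where they do the work, as an engineer would, in place of code of your own. Each camera call takes 0.05 s, during which the arm holds its last target. There are 200 camera calls.

## Working session

There is one attempt and no reset: what is moved stays moved. The work goes in short steps, Python scripts to look and compute and a tool call to move; the robot and the scene stay as the last step left them, time stands still between calls to the robot, and variables do not carry over. Pictures are saved under pics/ and viewed, at most 10 in all, crops included, and the job is handed in when it is done.

Besides the shell and the picture viewer there is one more tool, called as name([rows], argument=value, ...), one row to a line, values as JSON. carry_out: Moves the arm, as the interface text tells. Its arguments: {"type":"object","properties":{"deltas":{"type":"array"},"claw":{"type":"number"},"squeeze":{"type":"number"}},"required":["deltas"]}

```bash
mkdir -p pics; ls
python3 - <<'E'
from workcell import arm, vision
import cv2, numpy as np
for n in("scene","top"):
    cv2.imwrite(f"pics/{n}0.png",cv2.resize(vision.read_camera(n)[:,:,::-1],(800,600),interpolation=cv2.INTER_CUBIC))
    c=vision.calibration(n);print(n,c["mtx"],c["k1"],np.round(c["T"],3))
print(arm.state())
E
```

```text
pics
scene [[482.30788626   0.         252.89874801]
 [  0.         482.30788626 201.18079904]
 [  0.           0.           1.        ]] -0.20873724125058812 [[ 0.63  -0.619  0.468  0.142]
 [-0.776 -0.494  0.391 -0.407]
 [-0.011 -0.61  -0.792  0.887]
 [ 0.     0.     0.     1.   ]]
top [[393.10746899   0.         258.32496603]
 [  0.         393.10746899 190.60492628]
 [  0.           0.           1.        ]] -0.08153524146013778 [[ 0.027 -0.985  0.172  0.472]
 [-1.    -0.024  0.016 -0.003]
 [-0.011 -0.173 -0.985  0.978]
 [ 0.     0.     0.     1.   ]]
{'time': 0.1, 'q': array([-1.28689124,  0.38411289,  0.01638115,  1.37104669, -0.00632173,
        1.38820786, -0.04652484]), 'qd': array([-6.38220272e-05, -1.42309289e-03, -8.69235475e-04, -2.43009380e-03,
       -1.18769002e-03, -1.68891211e-03,  6.65664210e-05]), 'joint_efforts': array([ 1.83846612e-03, -6.29131079e+01,  8.46953932e-01, -3.72754991e+01,
        1.67969515e-02,  1.04530217e-02,  5.02939804e-05]), 'tcp_pos': array([0.21224016, 0.58737564, 0.23040566]), 'eef_rot': array([[-9.40473283e-01,  3.39867127e-01, -5.82945570e-04],
       [ 3.39867627e-01,  9.40471879e-01, -1.62495053e-03],
       [-4.02335388e-06, -1.72634689e-03, -9.99998510e-01]]), 'ft_force': array([ 0.68217476,  0.91117091, -0.26387493]), 'moment': array([-0.05904767,  0.03191265, -0.01830485]), 'grip_force': 0.0, 'finger_gap': 0.08525815495442739}
```

View pics/scene0.png

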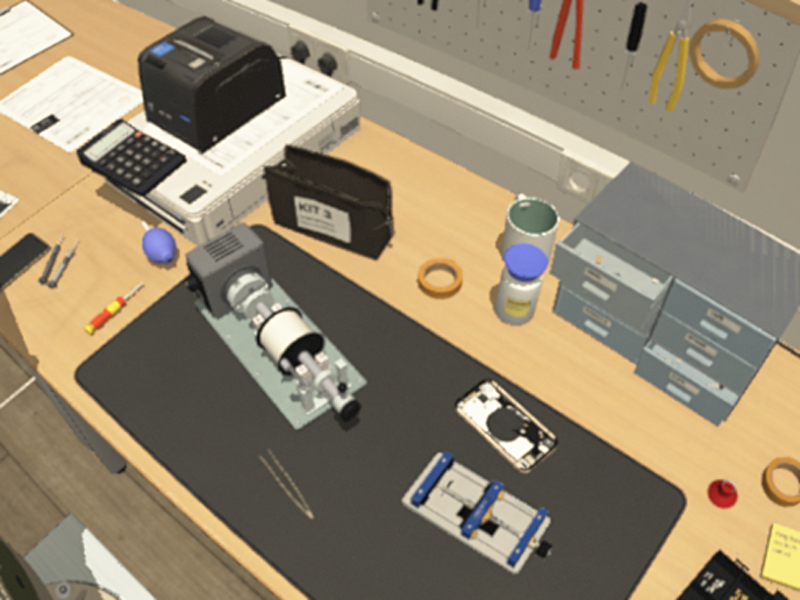

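View pics/top0.png

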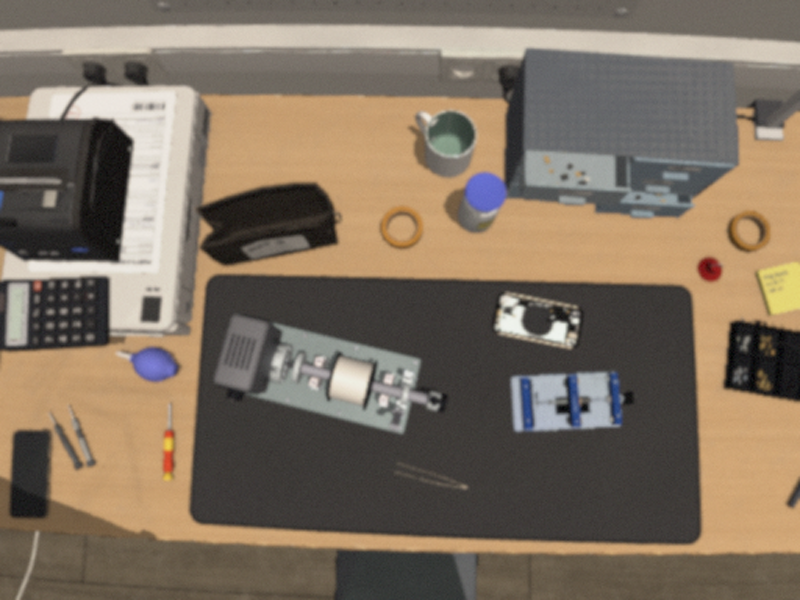

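The scene view shows the rewinder at about (280,340) with its bar end at (345,400). In the top view the housing is at (245,355) and the bar end at (435,400). The bystanders lie clear to the right and behind. I'll enlarge both views.

Run:
```python
from workcell import arm, vision
import cv2, numpy as np
for n,(x,y,w,h,s) in {"scene":(120,140,128,136,4.4),"top":(136,196,158,90,5)}.items():
    im=vision.read_camera(n)[:,:,::-1]
    cv2.imwrite(f"pics/{n}0_raw.png",im)
    cv2.imwrite(f"pics/{n}1.png",cv2.resize(im[y:y+h,x:x+w],None,fx=s,fy=s,interpolation=cv2.INTER_CUBIC))
```

```text
(no output)
```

View pics/scene1.png

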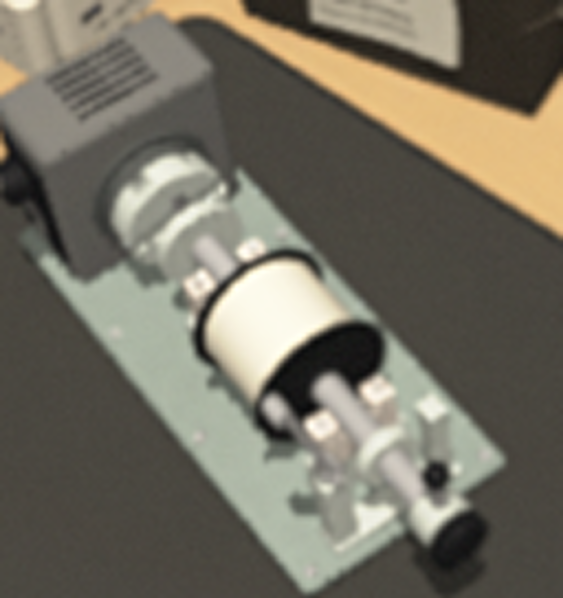

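View pics/top1.png

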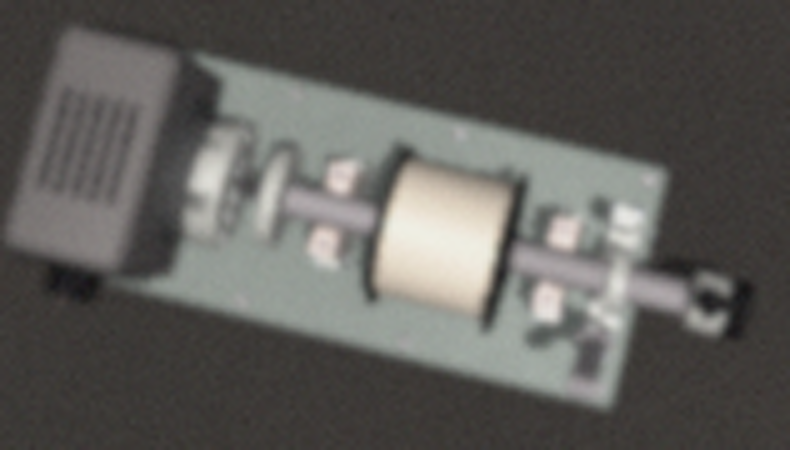

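The scene crop shows:
- near plate corners at (505,460) and (310,592)
- housing-top corners at (155,15), (213,68), (45,163) and (0,103)
- the hub slot as a dark line, about (140,228) to (215,185)
- the upper ball at (435,473) and the button at (462,535)

The top crop shows plate corners at (668,168) and (612,408), and housing-top corners at (62,28), (182,52), (5,245) and (120,272). I'll fit the pose to these.

```bash
cat > h.py <<'E'
import numpy as np, cv2
from scipy.optimize import least_squares
from workcell import vision
CAL={n:vision.calibration(n) for n in("scene","top")}
CROP={"scene":(120,140,4.4),"top":(136,196,5.0)}
def proj(n,P):
    c=CAL[n];Ti=np.linalg.inv(c["T"]);p=np.atleast_2d(P)@Ti[:3,:3].T+Ti[:3,3]
    s=p[:,:2]/p[:,2:];s=s*(1+c["k1"]*(s**2).sum(1,keepdims=True))
    return s*c["mtx"][0,0]+c["mtx"][:2,2]
def crop2px(n,uv):
    x,y,s=CROP[n];return (np.atleast_2d(uv)+.5)/s-.5+[x,y]
def px2crop(n,p):
    x,y,s=CROP[n];return (p-[x,y]+.5)*s-.5
def R(y): return np.array([[np.cos(y),-np.sin(y),0],[np.sin(y),np.cos(y),0],[0,0,1]])
def W(pose,P): return np.atleast_2d(P)@R(pose[2]).T+[pose[0],pose[1],0]
E
cat > fit.py <<'E'
from h import *
m=lambda *a:np.array(a)/1000
obs=[("scene",(505,460),m(60,-125,12)),("scene",(310,592),m(-60,-125,12)),("scene",(155,15),m(52,155,116)),("scene",(213,68),m(52,97,116)),("scene",(45,163),m(-52,97,116)),("scene",(0,103),m(-52,155,116)),
("top",(668,168),m(60,-125,12)),("top",(612,408),m(-60,-125,12)),("top",(62,28),m(52,155,116)),("top",(182,52),m(52,97,116)),("top",(5,245),m(-52,155,116)),("top",(120,272),m(-52,97,116))]
f=lambda p:np.concatenate([(proj(n,W(p,P))-crop2px(n,uv))[0] for n,uv,P in obs])
r=least_squares(f,[.5,.15,-.2],loss="soft_l1");p=r.x
print(p,np.round(f(p).reshape(-1,2),1).tolist());np.save("pose.npy",p)
# spindle y
so=[("scene",(435,473),m(0,0,96)),("scene",(462,535),m(0,-19,60)),("top",(708,280),m(0,0,96)),("scene",(381,448),m(0,43,60))]
g=lambda s:np.concatenate([(proj(n,W(p,P+[0,s[0],0]))-crop2px(n,uv))[0] for n,uv,P in so])
r2=least_squares(g,[-.16]);b=r2.x[0];print("bar y",b,"gap",.069-(b+.21),np.round(g(r2.x).reshape(-1,2),1).tolist())
im=cv2.imread("pics/scene1.png");
h=px2crop("scene",proj("scene",W(p,m(0,69,60))))[0];print("hub",h)
for a in np.arange(0,180,15):
    t=np.radians(a);q=px2crop("scene",proj("scene",W(p,m(30*np.sin(t),69,60+30*np.cos(t)))))[0];d=q-h
    print(a,np.round(q),round(np.degrees(np.arctan2(d[1],d[0]))))
for nm,P in dict(bar=m(0,b*1e3,60),push=m(0,b*1e3-19,60),hinge=m(-29,-111,73)).items(): print(nm,W(p,P))
for th in(1.7,1.825,1.95):
    P=m(-29+62*np.cos(th)-2*np.sin(th)*1,-111,73+62*np.sin(th)+2*np.cos(th));print(th,W(p,P),px2crop("scene",proj("scene",W(p,P))),px2crop("top",proj("top",W(p,P))))
E
python3 fit.py
python3 - <<'E'
import cv2;im=cv2.imread("pics/scene0_raw.png")[166:210,140:180]
cv2.imwrite("pics/hub.png",cv2.resize(im,None,fx=12,fy=12,interpolation=cv2.INTER_CUBIC))
E
```

```text
[ 0.51324433  0.11618391 -0.20667516] [[1.1, -0.2], [-0.3, 0.7], [0.7, -2.8], [1.2, -0.6], [-1.0, 0.9], [-3.6, -0.8], [0.4, -0.2], [0.3, 0.2], [-0.3, -1.4], [0.4, -0.2], [-1.7, 0.7], [0.3, 1.6]]
bar y -0.1519451606983049 gap 0.010945160698304923 [[-0.6, -0.9], [0.2, 1.0], [-1.2, 3.6], [0.4, 0.4]]
hub [178.3649059 220.419922 ]
0 [169. 182.] -104
15 [182. 176.] -85
30 [195. 173.] -71
45 [207. 173.] -59
60 [217. 176.] -49
75 [224. 182.] -40
90 [228. 191.] -31
105 [228. 202.] -20
120 [225. 214.] -8
135 [219. 226.] 8
150 [211. 238.] 28
165 [200. 248.] 52
bar [[ 0.48206413 -0.03252764  0.06      ]]
push [[ 0.47816519 -0.0511233   0.06      ]]
hinge [[0.46208352 0.01349715 0.073     ]]
1.7 [[0.45232404 0.01554341 0.13422553]] [[296.81102614 407.55642653]] [[589.61581884 365.20750301]]
1.825 [[0.44492936 0.01709384 0.13250461]] [[282.8708385  419.03918138]] [[585.54785988 382.71356301]]
1.95 [[0.43780236 0.01858815 0.12985514]] [[269.7193723  431.39494723]] [[581.69757199 399.45800503]]
```

View pics/hub.png

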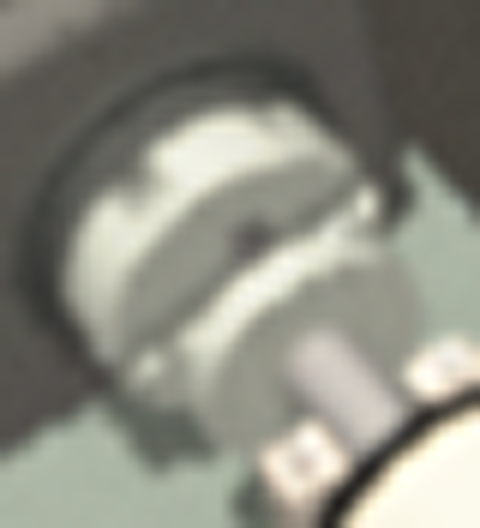

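The hub crop shows the upper jaw face as a grey half-disc. Its chord, the slot edge, runs from about (120,360) to (365,185). The spindle shoulder hides the lower half. I'll refit with the bearing centres and overlay a model.

```bash
sed -i 's/,("scene",(0,103),m(-52,155,116))/,("scene",(350,408),m(0,-85,67)),("scene",(226,268),m(0,22,67)),("top",(334,209),m(0,22,67)),("top",(555,265),m(0,-85,67))/; s/("top",(708,280),m(0,0,96))/("top",(738,306),m(0,-17,74))/' fit.py; python3 fit.py | grep -v "^[0-9]* \["
cat > ov.py <<'E'
from h import *
import sys
p=np.load("pose.npy");gap=float(sys.argv[1]);m=lambda *a:np.array(a)/1000
im=cv2.imread("pics/scene0_raw.png")[160:210,136:190];s=14;im=cv2.resize(im,None,fx=s,fy=s,interpolation=cv2.INTER_CUBIC)
def pts(P): return ((proj("scene",W(p,P))-[136,160]+.5)*s-.5).astype(int)
def circ(y,r,c):
    t=np.linspace(0,2*np.pi,60);cv2.polylines(im,[pts(np.c_[r*np.sin(t),y+0*t,60+r*np.cos(t)]/1000)],True,c,1)
circ(69,30,(0,0,255));circ(69-gap,24,(255,0,0));circ(69-gap-5,8,(255,0,0))
for a in (60,75,90,105):
    t=np.radians(a);cv2.polylines(im,[pts(np.array([[k*30*np.sin(t),69,60+k*30*np.cos(t)] for k in(-1,1)])/1000)],False,(0,255,0) if a!=90 else (0,255,255),1)
cv2.imwrite("pics/ov.png",im)
E
python3 ov.py 20
```

```text
[ 0.51322367  0.11657811 -0.20675123] [[0.9, -0.3], [-0.4, 0.6], [0.6, -2.8], [1.1, -0.7], [-1.2, 0.8], [0.1, -0.0], [-0.0, 0.0], [-0.3, 0.3], [0.4, -0.0], [0.3, -0.2], [0.1, 0.2], [-0.5, -1.4], [0.2, -0.2], [-1.9, 0.7], [0.2, 1.6]]
bar y -0.15224280028682502 gap 0.011242800286825033 [[-0.7, -0.9], [0.2, 1.0], [-0.3, 0.3], [0.3, 0.4]]
hub [177.80930167 220.06382945]
bar [[ 0.48197105 -0.03242237  0.06      ]]
push [[ 0.4780707  -0.05101773  0.06      ]]
hinge [[0.46205504 0.01389524 0.073     ]]
1.7 [[0.45229572 0.01594224 0.13422553]] [[296.09850969 407.11515667]] [[588.67046446 365.2491522 ]]
1.825 [[0.44490116 0.01749324 0.13250461]] [[282.15932947 418.5945212 ]] [[584.60199686 382.75471954]]
1.95 [[0.43777427 0.01898809 0.12985514]] [[269.00942937 430.94719038]] [[580.75234515 399.49863329]]
```

View pics/ov.png

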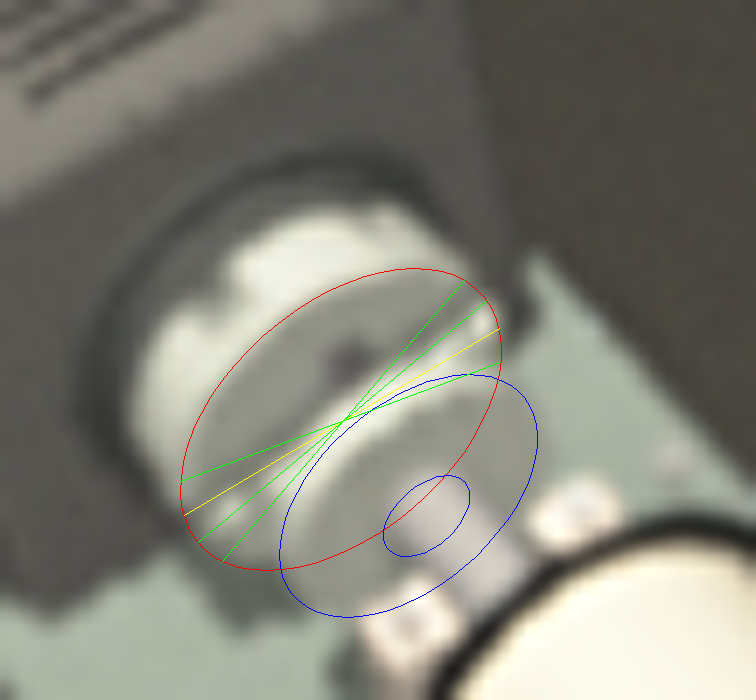

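```bash
cat > rect.py <<'E'
from h import *
p=np.load("pose.npy");im=cv2.imread("pics/scene0_raw.png")
# metric view of the hub face, 10 px per mm, up = z, right = rewinder x
u,v=np.meshgrid(np.linspace(-35,35,560),np.linspace(35,-35,560))
q=proj("scene",W(p,np.c_[u.ravel(),0*u.ravel()+69,60+v.ravel()]/1000)).reshape(560,560,2).astype(np.float32)
o=cv2.remap(im,q,None,cv2.INTER_CUBIC)
o=cv2.convertScaleAbs(o,alpha=1.3,beta=-30)
cv2.circle(o,(280,280),240,(0,0,255),1);cv2.imwrite("pics/rect.png",o)
E
python3 rect.py
```

```text
(no output)
```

View pics/rect.png

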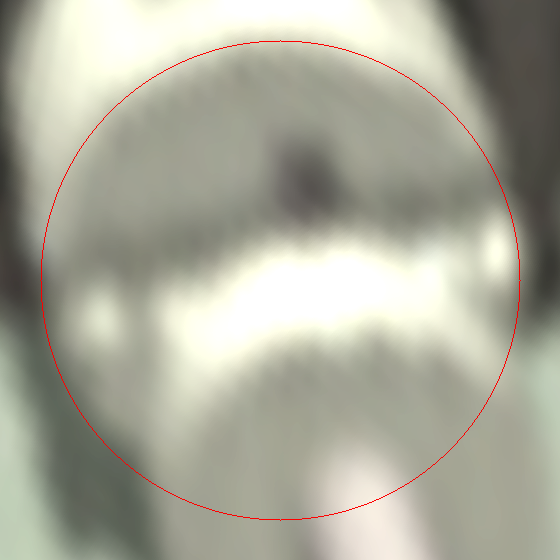

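carry_out([
  [[40,-40,0],[0,0,0.07]],
  [[40,-45,0],[0,0,0.073]],
  [[30,-54,0],[0,0,0]],
  [[20,-58,0],[0,0,0]],
  [[20,-58,0],[0,0,0]],
  [[20,-58,0],[0,0,0]],
  [[10,-60,0],[0,0,0]],
  [[10,-60,0],[0,0,0]],
  [[10,-60,0],[0,0,0]],
  [[10,-60,0],[0,0,0]],
], claw=0, squeeze=30)

```text
time: 1.45
tcp_pos: [0.4223, 0.0328, 0.2314]
eef_rot: [[-0.979, 0.202, 0.001], [0.202, 0.979, 0.0], [-0.0, 0.001, -1.0]]
ft_force: [1.7, 0.7, 0.4]
finger_gap: -0.0003
grip_force: 0.0
```

The rectified hub face shows the slot line rising to the right by about 9.7°, with bright ends at (98,318) and (497,250). The dark tang tip at (308,180) is still upright. The bar therefore has to turn about 80°, top away from the robot. Next I approach the upper ball from the robot's side.

carry_out([
  [[10,-31,0],[0,0,0]],
  [[20,-31,0],[0,0,0]],
  [[0,0,-50],[0,0,0]],
  [[0,0,-50],[0,0,0]],
  [[0,0,-41],[0,0,0]],
  [[0,0,0],[0,0,0]],
])

```text
time: 2.2
tcp_pos: [0.4499, -0.0274, 0.088]
eef_rot: [[-0.979, 0.203, -0.006], [0.203, 0.979, -0.001], [0.006, -0.003, -1.0]]
ft_force: [-0.1, 0.3, 0.2]
finger_gap: 0.0001
grip_force: 0.0
```

```bash
cat > see.py <<'E'
from h import *
import sys
from workcell import arm
n,x,y,w,h,s,f=sys.argv[1:];x,y,w,h=map(int,(x,y,w,h));s=float(s)
im=vision.read_camera(n)[:,:,::-1];cv2.imwrite("pics/raw_"+f,im)
cv2.imwrite("pics/"+f,cv2.resize(im[y:y+h,x:x+w],None,fx=s,fy=s,interpolation=cv2.INTER_CUBIC))
E
python3 see.py top 200 210 120 90 6.5 a.png
```

```text
(no output)
```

View pics/a.png

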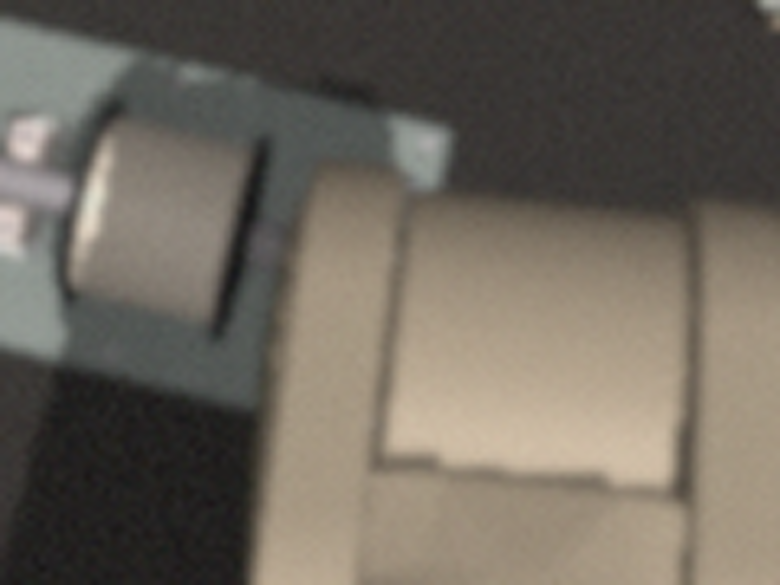

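The top view is blocked by the arm, so it shows nothing useful. I'll work by geometry and force here. Now I push the ball over.

carry_out([
  [[4,-0.8,-0.6],[0,0,0]],
  [[4,-0.8,-0.6],[0,0,0]],
  [[4,-0.8,-0.6],[0,0,0]],
  [[4,-0.8,-0.6],[0,0,0]],
  [[4,-0.8,-0.6],[0,0,0]],
  [[4,-0.8,-0.6],[0,0,0]],
  [[4,-0.8,-0.6],[0,0,0]],
  [[4,-0.8,-0.6],[0,0,0]],
  [[4,-0.8,-0.6],[0,0,0]],
  [[4,-0.8,-0.6],[0,0,0]],
])

```text
time: 3.5
tcp_pos: [0.4924, -0.0352, 0.0841]
eef_rot: [[-0.979, 0.202, -0.001], [0.202, 0.979, 0.0], [0.001, -0.0, -1.0]]
ft_force: [-1.0, 0.2, -1.3]
finger_gap: 0.0002
grip_force: 0.8
```

carry_out([
  [[-3,0.6,8],[0,0,0]],
  [[0,0,8],[0,0,0]],
  [[13,-2.8,0],[0,0,0]],
  [[13,-2.7,0],[0,0,0]],
  [[0,0,-8],[0,0,0]],
  [[0,0,-5],[0,0,0]],
  [[0,0,-4],[0,0,0]],
  [[0,0,-4],[0,0,0]],
  [[0,0,-3],[0,0,0]],
  [[0,0,-2.5],[0,0,0]],
])

```text
time: 4.75
tcp_pos: [0.515, -0.0396, 0.0734]
eef_rot: [[-0.979, 0.202, -0.001], [0.202, 0.979, 0.0], [0.001, 0.0, -1.0]]
ft_force: [1.4, 0.5, 1.7]
finger_gap: 0.0
grip_force: 0.9
```

carry_out([
  [[0,0,30],[0,0,0]],
  [[0,0,35],[0,0,0]],
  [[-22,-25,0],[0,0,0]],
  [[-22,-25,0],[0,0,0]],
  [[0,0,-30],[0,0,0]],
  [[0,0,-35],[0,0,0]],
  [[0,0,-20],[0,0,0]],
  [[0,0,0],[0,0,0]],
])

```text
time: 5.75
tcp_pos: [0.4692, -0.0897, 0.052]
eef_rot: [[-0.979, 0.202, -0.005], [0.202, 0.979, 0.0], [0.005, -0.001, -1.0]]
ft_force: [1.1, -0.8, -0.3]
finger_gap: 0.0001
grip_force: 0.0
```

carry_out([
  [[0.6,2.9,0],[0,0,0]],
  [[0.6,2.9,0],[0,0,0]],
  [[0.6,2.9,0],[0,0,0]],
  [[0.6,2.9,0],[0,0,0]],
  [[0.6,2.9,0],[0,0,0]],
  [[0.6,2.9,0],[0,0,0]],
  [[0,0,0],[0,0,0]],
])

```text
time: 6.62
tcp_pos: [0.475, -0.0724, 0.0538]
eef_rot: [[-0.979, 0.202, -0.0], [0.202, 0.979, -0.0], [0.0, -0.0, -1.0]]
ft_force: [-0.5, 0.4, -0.2]
finger_gap: 0.0001
grip_force: 0.0
```

carry_out([
  [[0.4,2,0],[0,0,0]],
  [[0.4,2,0],[0,0,0]],
  [[0.4,2,0],[0,0,0]],
  [[0.4,2,0],[0,0,0]],
  [[0.4,2,0],[0,0,0]],
  [[0,0,0],[0,0,0]],
])

```text
time: 7.38
tcp_pos: [0.4768, -0.0637, 0.0538]
eef_rot: [[-0.979, 0.203, -0.0], [0.203, 0.979, -0.001], [-0.0, -0.001, -1.0]]
ft_force: [-0.9, -5.5, 0.5]
finger_gap: -0.0001
grip_force: 2.8
```

carry_out([
  [[0.4,2,0],[0,0,0]],
  [[0.4,2,0],[0,0,0]],
  [[0.4,2,0],[0,0,0]],
  [[0,0,0],[0,0,0]],
])

```text
time: 7.88
tcp_pos: [0.4769, -0.0629, 0.0537]
eef_rot: [[-0.978, 0.208, -0.002], [0.208, 0.978, -0.006], [0.0, -0.006, -1.0]]
ft_force: [-4.0, -20.8, 2.9]
finger_gap: -0.0
grip_force: 11.0
```

carry_out([
  [[0.4,2,0],[0,0,0]],
  [[0.4,2,0],[0,0,0]],
  [[0,0,0],[0,0,0]],
])

```text
time: 8.25
tcp_pos: [0.4772, -0.0624, 0.0538]
eef_rot: [[-0.977, 0.211, -0.002], [0.211, 0.977, -0.009], [0.0, -0.01, -1.0]]
ft_force: [-7.6, -31.3, 4.5]
finger_gap: -0.0003
grip_force: 16.6
```

The push met 31 N about 8–10 mm short of home, so the tang is sitting on the hub face. I'll back off, clear the view and look.

carry_out([
  [[-4,-20,0],[0,0,0]],
  [[0,0,50],[0,0,0]],
  [[0,0,60],[0,0,0]],
  [[0,40,40],[0,0,0]],
  [[-10,60,0],[0,0,0]],
  [[-10,60,0],[0,0,0]],
  [[-20,60,0],[0,0,0]],
  [[-30,55,0],[0,0,0]],
  [[-40,50,0],[0,0,0]],
  [[-40,50,0],[0,0,0]],
])

```text
time: 9.5
tcp_pos: [0.3253, 0.301, 0.204]
eef_rot: [[-0.979, 0.202, -0.0], [0.202, 0.979, 0.001], [0.0, 0.001, -1.0]]
ft_force: [0.9, 0.4, -0.4]
finger_gap: 0.0002
grip_force: 0.0
```

carry_out([
  [[-30,55,0],[0,0,0]],
  [[-20,55,0],[0,0,0]],
  [[0,0,0],[0,0,0]],
])

```text
time: 9.88
tcp_pos: [0.2731, 0.4133, 0.2033]
eef_rot: [[-0.981, 0.194, -0.002], [0.194, 0.981, 0.001], [0.002, 0.0, -1.0]]
ft_force: [-1.1, -0.1, 0.4]
finger_gap: 0.0001
grip_force: 0.0
```

```bash
cat > look.py <<'E'
from h import *
import sys
p=np.load("pose.npy")
from workcell import arm
print(arm.state()["tcp_pos"])
im=np.mean([vision.read_camera("scene")[:,:,::-1].astype(float) for _ in range(4)],0).astype(np.uint8);cv2.imwrite("pics/raw_"+sys.argv[1],im)
def rect(y,half,N,yo):
    u,v=np.meshgrid(np.linspace(-half,half,N),np.linspace(half,-half,N))
    q=proj("scene",W(p,np.c_[u.ravel(),0*u.ravel()+y,60+v.ravel()]/1000)).reshape(N,N,2).astype(np.float32)
    return cv2.remap(im,q,None,cv2.INTER_CUBIC)
A=rect(69,35,400,0);B=rect(-149,50,400,0)
C=cv2.resize(im[140:276,120:248],(400,425),interpolation=cv2.INTER_CUBIC)[:400]
o=np.hstack([A,B]);o=cv2.convertScaleAbs(o,alpha=1.3,beta=-20)
cv2.imwrite("pics/"+sys.argv[1],o)
E
python3 look.py b.png
```

```text
[0.27310877 0.41334432 0.20334242]
```

View pics/b.png

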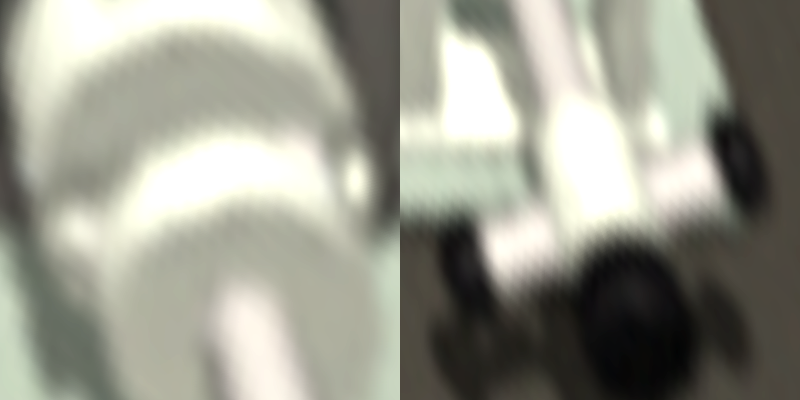

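The left panel, the hub face, still shows the slot rising about 10°, between bright ends (78,230) and (355,180). The right panel shows the bar's balls at (745,155) and (465,265), about 21° above level. The bar therefore seems to need about 11° more, so I'll check this numerically.

```bash
cat > num.py <<'E'
from h import *
import sys
p=np.load("pose.npy")
im=cv2.imread(sys.argv[1])
# balls read off rectified panel (4 px/mm about y=-149)
uv=[(745,155),(465,265)]
px=[proj("scene",W(p,np.array([(u-400-200)/4,-149,60+(200-v)/4])/1000))[0] for u,v in uv]
g=lambda t:np.concatenate([proj("scene",W(p,np.array([k*36*np.sin(t[0]),t[1],60+k*36*np.cos(t[0])])/1000))[0]-q for k,q in zip((1,-1),px)])
r=least_squares(g,[1.3,-149]);print("bar a",np.degrees(r.x[0]),"y",r.x[1],np.round(r.fun,2))
# upper slot edge: face->dark, steepest fall per column of the rectified face
u,v=np.meshgrid(np.arange(-30,31,2.),np.arange(20,-15,-.25))
q=proj("scene",W(p,np.c_[u.ravel(),0*u.ravel()+69,60+v.ravel()]/1000)).reshape(*u.shape,2).astype(np.float32)
G=cv2.cvtColor(cv2.remap(im,q,None,cv2.INTER_CUBIC),cv2.COLOR_BGR2GRAY).astype(float)
G=cv2.GaussianBlur(G,(1,9),0)
for i in range(0,u.shape[1],2):
    print(int(u[0,i]),G[::10,i].astype(int).tolist(), "darkest z",v[np.argmin(G[20:120,i])+20,0])
E
python3 num.py pics/raw_b.png; echo; python3 num.py pics/scene0_raw.png | tail -16
```

```text
bar a 69.01370494694159 y -150.42640828482087 [-0.64  0.72  0.32 -0.39]
-30 [177, 173, 164, 155, 150, 149, 142, 118, 96, 89, 90, 93, 95, 99] darkest z -3.5
-26 [192, 181, 168, 159, 153, 147, 138, 130, 130, 142, 151, 144, 126, 113] darkest z -9.75
-22 [166, 155, 147, 144, 142, 135, 126, 124, 144, 178, 199, 182, 152, 135] darkest z 3.25
-18 [145, 142, 143, 145, 143, 136, 127, 127, 144, 172, 190, 190, 175, 159] darkest z 3.75
-14 [142, 144, 144, 142, 139, 136, 141, 158, 179, 195, 199, 193, 182, 171] darkest z 7.5
-10 [143, 143, 143, 144, 152, 169, 193, 212, 222, 222, 206, 181, 161, 151] darkest z 15.0
-6 [144, 143, 141, 146, 168, 199, 225, 234, 230, 210, 179, 157, 147, 147] darkest z 15.0
-2 [143, 143, 146, 161, 192, 220, 233, 234, 224, 199, 164, 146, 145, 147] darkest z -8.5
2 [143, 143, 148, 174, 212, 233, 239, 235, 215, 179, 151, 143, 145, 146] darkest z -7.5
6 [143, 144, 152, 178, 215, 234, 233, 223, 190, 155, 143, 144, 149, 155] darkest z -5.0
10 [143, 142, 148, 170, 210, 234, 230, 220, 190, 158, 147, 146, 148, 153] darkest z -6.5
14 [143, 143, 150, 166, 194, 218, 226, 218, 190, 15
[... 1105 characters left out ...]
 [138, 123, 106, 97, 99, 118, 163, 216, 242, 241, 229, 191, 154, 141] darkest z 12.5
6 [142, 130, 114, 99, 96, 123, 175, 223, 242, 240, 231, 195, 157, 145] darkest z 10.75
10 [146, 148, 146, 137, 125, 139, 181, 225, 243, 235, 215, 178, 152, 146] darkest z 9.5
14 [146, 146, 142, 134, 122, 127, 159, 205, 231, 229, 214, 177, 149, 145] darkest z 9.5
18 [145, 144, 142, 134, 120, 129, 166, 206, 227, 226, 212, 186, 158, 146] darkest z 9.75
22 [163, 154, 143, 129, 122, 135, 170, 198, 196, 197, 201, 194, 168, 146] darkest z 10.25
26 [127, 137, 133, 125, 130, 160, 197, 206, 180, 159, 162, 178, 181, 168] darkest z 11.75
30 [82, 80, 80, 80, 91, 112, 136, 141, 125, 111, 113, 131, 152, 160] darkest z 15.0
```

Slot edge fit is 10.0° above level (a=80°) and the bar is at a=69°. I'll press the ball down again and hold it before lifting.

carry_out([
  [[30,-55,0],[0,0,0]],
  [[30,-55,0],[0,0,0]],
  [[40,-55,0],[0,0,0]],
  [[40,-50,0],[0,0,0]],
  [[30,-50,0],[0,0,0]],
  [[30,-50,0],[0,0,0]],
  [[22,-50,0],[0,0,0]],
  [[15,-50,0],[0,0,0]],
  [[6,-36,0],[0,0,-0.008]],
  [[0,0,-50],[0,0,0]],
])

```text
time: 11.32
tcp_pos: [0.5185, -0.0419, 0.157]
eef_rot: [[-0.976, 0.219, 0.009], [0.219, 0.976, -0.0], [-0.009, 0.002, -1.0]]
ft_force: [0.2, 1.2, -0.9]
finger_gap: -0.0
grip_force: 0.0
```

carry_out([
  [[0,0,-40],[0,0,0]],
  [[0,0,-20],[0,0,0]],
  [[0,0,0],[0,0,0]],
])

```text
time: 11.7
tcp_pos: [0.5143, -0.0374, 0.0927]
eef_rot: [[-0.977, 0.213, -0.003], [0.213, 0.977, -0.0], [0.003, -0.001, -1.0]]
ft_force: [-0.2, -0.1, -0.2]
finger_gap: 0.0
grip_force: 0.0
```

carry_out([
  [[0,0,-8],[0,0,0]],
  [[0,0,-3],[0,0,0]],
  [[0,0,-2],[0,0,0]],
  [[0,0,-2],[0,0,0]],
  [[0,0,-2],[0,0,0]],
  [[0,0,-1],[0,0,0]],
  [[0,0,-1],[0,0,0]],
  [[0,0,-0.5],[0,0,0]],
  [[0,0,0],[0,0,0]],
  [[0,0,0],[0,0,0]],
])

```text
time: 12.95
tcp_pos: [0.5159, -0.0361, 0.0742]
eef_rot: [[-0.978, 0.21, -0.0], [0.21, 0.978, 0.0], [0.0, -0.0, -1.0]]
ft_force: [-0.3, -0.2, 0.8]
finger_gap: 0.0
grip_force: 0.4
```

```bash
cat > bar.py <<'E'
from h import *
import sys
p=np.load("pose.npy")
def bar(im,y=-150.4):
    u,v=np.meshgrid(np.arange(-45,45.1,.5),np.arange(45,-45.1,-.5))
    q=proj("scene",W(p,np.c_[u.ravel(),0*u.ravel()+y,60+v.ravel()]/1000)).reshape(*u.shape,2).astype(np.float32)
    G=cv2.cvtColor(cv2.remap(im,q,None,cv2.INTER_CUBIC),cv2.COLOR_BGR2GRAY).astype(float)
    out=[]
    for a in np.arange(50,111):      # dark balls at r=36, bright bar at r=18..26, symmetric ends
        t=np.radians(a);s=0
        for k in(1,-1):
            f=lambda r:cv2.remap(G,np.float32([[(k*r*np.sin(t)+1.2+45)*2]]),np.float32([[(45-k*r*np.cos(t)+2)*2]]),cv2.INTER_LINEAR)[0,0]
            s+=np.mean([f(r) for r in(18,20,22,24,26)])-np.mean([f(r) for r in(34,36,38)])
        out.append(s)
    o=np.array(out);i=o.argmax();w=np.clip(o-o.max()*.8,0,None);return 50+i,(w*np.arange(50,111)).sum()/w.sum(),o.max()
if __name__=="__main__":
    if len(sys.argv)>1: print(bar(cv2.imread(sys.argv[1])))
    else: im=vision.read_camera("scene")[:,:,::-1].copy();cv2.imwrite("pics/raw_now.png",im);print(bar(im))
E
python3 bar.py pics/raw_b.png; python3 bar.py
```

```text
(np.int64(69), np.float64(69.03241603088524), np.float64(323.0220052083333))
(np.int64(80), np.float64(79.26444211670592), np.float64(347.63007812499995))
```

The detector works with the arm in view, and the bar is now at about 79°. I press 1 mm more, lift, and check that it stays.

carry_out([
  [[0,0,-0.9],[0,0,0]],
  [[0,0,0],[0,0,0]],
  [[0,0,3],[0,0,0]],
  [[0,0,6],[0,0,0]],
  [[0,0,20],[0,0,0]],
  [[0,0,35],[0,0,0]],
])

```text
time: 13.75
tcp_pos: [0.5149, -0.0361, 0.1374]
eef_rot: [[-0.978, 0.21, -0.003], [0.21, 0.978, -0.0], [0.003, -0.001, -1.0]]
ft_force: [1.4, 0.6, 0.1]
finger_gap: 0.0001
grip_force: 0.0
```

```bash
python3 bar.py
```

```text
(np.int64(77), np.float64(78.02983514224165), np.float64(372.03886718750005))
```

carry_out([
  [[-22,-25,0],[0,0,0]],
  [[-23,-25,0],[0,0,0]],
  [[0,0,-30],[0,0,0]],
  [[0,0,-35],[0,0,0]],
  [[0,0,-14],[0,0,0]],
  [[0.4,2,0],[0,0,0]],
  [[0,0,0],[0,0,0]],
])

```text
time: 14.68
tcp_pos: [0.4723, -0.084, 0.0595]
eef_rot: [[-0.978, 0.21, 0.001], [0.21, 0.978, -0.0], [-0.001, 0.0, -1.0]]
ft_force: [0.4, -0.1, -0.3]
finger_gap: 0.0001
grip_force: 0.0
```

```bash
python3 bar.py
```

```text
(np.int64(86), np.float64(82.14465239434975), np.float64(96.49231770833333))
```

carry_out([
  [[0,0,-6],[0,0,0]],
  [[0.8,4,0],[0,0,0]],
  [[0.8,4,0],[0,0,0]],
  [[0.8,4,0],[0,0,0]],
  [[0.8,4,0],[0,0,0]],
  [[0.4,2,0],[0,0,0]],
  [[0.4,2,0],[0,0,0]],
  [[0,0,0],[0,0,0]],
])

```text
time: 15.72
tcp_pos: [0.4754, -0.064, 0.0524]
eef_rot: [[-0.978, 0.21, -0.0], [0.21, 0.978, -0.0], [0.0, -0.0, -1.0]]
ft_force: [0.3, -0.6, -0.3]
finger_gap: -0.0001
grip_force: 0.0
```

carry_out([
  [[0.4,2,0],[0,0,0]],
  [[0.4,2,0],[0,0,0]],
  [[0.4,2,0],[0,0,0]],
  [[0,0,0],[0,0,0]],
])

```text
time: 16.23
tcp_pos: [0.4766, -0.0581, 0.0524]
eef_rot: [[-0.978, 0.21, -0.0], [0.21, 0.978, -0.0], [-0.0, -0.0, -1.0]]
ft_force: [0.4, -3.0, -0.3]
finger_gap: -0.0004
grip_force: 1.3
```

It is past the earlier jam at only 3 N, so the tang is entering. I continue.

carry_out([
  [[0.4,2,0],[0,0,0]],
  [[0.4,2,0],[0,0,0]],
  [[0.4,2,0],[0,0,0]],
  [[0,0,0],[0,0,0]],
])

```text
time: 16.73
tcp_pos: [0.4778, -0.0522, 0.0524]
eef_rot: [[-0.978, 0.21, 0.0], [0.21, 0.978, -0.0], [-0.0, -0.0, -1.0]]
ft_force: [-0.2, -4.6, 0.6]
finger_gap: -0.0003
grip_force: 2.0
```

carry_out([
  [[0.4,2,0],[0,0,0]],
  [[0.2,1,0],[0,0,0]],
  [[0,0,0],[0,0,0]],
])

```text
time: 17.1
tcp_pos: [0.4778, -0.0521, 0.0524]
eef_rot: [[-0.977, 0.213, -0.001], [0.213, 0.977, -0.003], [0.0, -0.003, -1.0]]
ft_force: [-1.9, -12.6, 1.9]
finger_gap: -0.0001
grip_force: 6.5
```

carry_out([
  [[0.4,2,0],[0,0,0]],
  [[0.4,2,0],[0,0,0]],
  [[0,0,0],[0,0,0]],
  [[0,0,0],[0,0,0]],
])

```text
time: 17.6
tcp_pos: [0.4778, -0.0518, 0.0523]
eef_rot: [[-0.976, 0.216, -0.002], [0.216, 0.976, -0.006], [0.0, -0.007, -1.0]]
ft_force: [-5.5, -24.2, 4.8]
finger_gap: -0.0003
grip_force: 12.5
```

carry_out([
  [[-2,-10,0],[0,0,0]],
  [[-2,-15,0],[0,0,0]],
  [[0,0,50],[0,0,0]],
  [[0,0,50],[0,0,0]],
  [[-10,0,40],[0,0,0]],
  [[-20,40,0],[0,0,0]],
  [[-10,50,0],[0,0,0]],
  [[0,10,0],[0,0,0]],
  [[0,0,0],[0,0,0]],
])

```text
time: 18.73
tcp_pos: [0.4352, 0.0304, 0.1924]
eef_rot: [[-0.978, 0.208, 0.0], [0.208, 0.978, 0.0], [0.0, 0.0, -1.0]]
ft_force: [-0.1, -0.6, 0.1]
finger_gap: 0.0004
grip_force: 0.0
```

Run:
```python
from h import *
import bar
im=vision.read_camera("scene")[:,:,::-1].copy();cv2.imwrite("pics/raw_home.png",im)
for y in(-145,-141,-138): print(y,bar.bar(im,y))
c=cv2.resize(im[140:276,120:248],None,fx=4.4,fy=4.4,interpolation=cv2.INTER_CUBIC);cv2.imwrite("pics/home.png",c)
```

```text
-145 (np.int64(69), np.float64(63.1180857931343), np.float64(180.75755208333334))
-141 (np.int64(80), np.float64(78.01275202470181), np.float64(313.5714192708333))
-138 (np.int64(77), np.float64(78.48776805476159), np.float64(377.2685546875))
```

View pics/home.png

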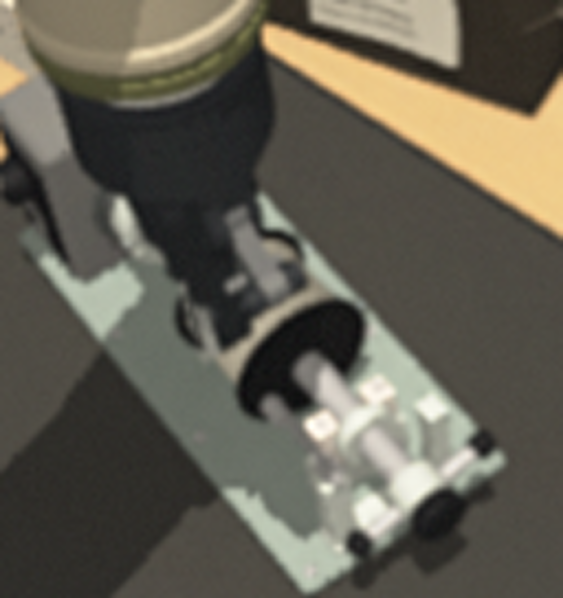

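The picture shows the balls at (484,442) and (358,544), so the bar is still at about 79°. The spindle has moved home, with the bar at model y −138. The keeper's tip stands at about (272,408), a hinge angle of about 1.8. Next I go to the robot's side of the keeper.

carry_out([
  [[-6,-3,0],[0,0,0]],
  [[-6,-3,0],[0,0,0]],
  [[0,0,-25],[0,0,0]],
  [[0,0,-15],[0,0,0]],
  [[0,0,-10],[0,0,0]],
  [[0,0,-10],[0,0,0]],
  [[0,0,-8],[0,0,0]],
  [[0,0,0],[0,0,0]],
])

```text
time: 19.77
tcp_pos: [0.4228, 0.0238, 0.1239]
eef_rot: [[-0.978, 0.21, -0.001], [0.21, 0.978, -0.0], [0.001, -0.001, -1.0]]
ft_force: [-0.8, -0.5, -0.3]
finger_gap: -0.0002
grip_force: 0.0
```

carry_out([
  [[6.8,-1.4,0],[0,0,0]],
  [[6.8,-1.4,0],[0,0,0]],
  [[6.8,-1.4,0],[0,0,0]],
  [[6.8,-1.4,0],[0,0,0]],
  [[6.8,-1.4,0],[0,0,0]],
  [[6.8,-1.4,0],[0,0,0]],
  [[6.8,-1.4,0],[0,0,0]],
  [[6.8,-1.4,0],[0,0,0]],
  [[6.8,-1.4,0],[0,0,0]],
  [[6.8,-1.4,0],[0,0,0]],
])

```text
time: 21.02
tcp_pos: [0.4916, 0.0097, 0.1244]
eef_rot: [[-0.978, 0.21, -0.0], [0.21, 0.978, -0.0], [-0.0, -0.0, -1.0]]
ft_force: [-0.7, 0.0, -0.4]
finger_gap: -0.0
grip_force: 0.2
```

carry_out([
  [[-1,0.2,8],[0,0,0]],
  [[9,-1.9,4],[0,0,0]],
  [[10,-2.1,0],[0,0,0]],
  [[3,-0.6,-9],[0,0,0]],
  [[3,-0.6,-9],[0,0,0]],
  [[3,-0.6,-9],[0,0,0]],
  [[3,-0.6,-8],[0,0,0]],
  [[2,-0.4,-8],[0,0,0]],
  [[1,-0.2,-6],[0,0,0]],
  [[0,0,-4],[0,0,0]],
])

```text
time: 22.28
tcp_pos: [0.5235, 0.0031, 0.0825]
eef_rot: [[-0.978, 0.21, -0.002], [0.21, 0.978, -0.0], [0.002, -0.001, -1.0]]
ft_force: [-0.5, -0.5, -0.2]
finger_gap: -0.0002
grip_force: 0.2
```

carry_out([
  [[0,0,-2],[0,0,0]],
  [[0,0,-2],[0,0,0]],
  [[0,0,-2],[0,0,0]],
  [[0,0,-1.5],[0,0,0]],
  [[0,0,0],[0,0,0]],
  [[0,0,0],[0,0,0]],
])

```text
time: 23.02
tcp_pos: [0.5243, 0.0031, 0.0774]
eef_rot: [[-0.978, 0.21, 0.001], [0.21, 0.978, 0.001], [-0.0, 0.001, -1.0]]
ft_force: [-8.4, 0.4, 16.3]
finger_gap: -0.0
grip_force: 8.4
```

It is firm at z = 77 mm, so the keeper is shut to within 0.04 rad (rolled tip included). I retreat and check the bar numerically.

carry_out([
  [[0,0,8],[0,0,0]],
  [[0,0,25],[0,0,0]],
  [[0,0,50],[0,0,0]],
  [[0,40,40],[0,0,0]],
  [[-30,50,0],[0,0,0]],
  [[-40,50,0],[0,0,0]],
  [[-40,50,0],[0,0,0]],
  [[-40,50,0],[0,0,0]],
  [[-30,50,0],[0,0,0]],
  [[-30,50,0],[0,0,0]],
])

```text
time: 24.28
tcp_pos: [0.3158, 0.3409, 0.1994]
eef_rot: [[-0.978, 0.21, 0.001], [0.21, 0.978, 0.001], [-0.0, 0.001, -1.0]]
ft_force: [0.7, 0.4, -0.4]
finger_gap: -0.0002
grip_force: 0.0
```

carry_out([
  [[0,20,0],[0,0,0]],
  [[0,0,0],[0,0,0]],
  [[0,0,0],[0,0,0]],
])

```text
time: 24.65
tcp_pos: [0.3181, 0.358, 0.1988]
eef_rot: [[-0.977, 0.213, 0.0], [0.213, 0.977, -0.001], [-0.0, -0.001, -1.0]]
ft_force: [0.2, -0.1, 0.3]
finger_gap: 0.0001
grip_force: 0.0
```

Run:
```python
from h import *
import bar
p=np.load("pose.npy")
im=vision.read_camera("scene")[:,:,::-1].copy();old=cv2.imread("pics/raw_home.png")
for y in(-141,-138,-135): print(y,bar.bar(im,y),bar.bar(old,y))
# strap brightness along the keeper (model y -108) for several angles, now vs just before shutting
S=np.arange(12,66,3)/1000
for th in(0,.05,.1,.15,.2,.3,.5):
    P=np.array([[-.029+s*np.cos(th)-.002*np.sin(th),-.108,.073+s*np.sin(th)+.002*np.cos(th)] for s in S])
    q=np.round(proj("scene",W(p,P))).astype(int);g=lambda I:cv2.cvtColor(I,cv2.COLOR_BGR2GRAY)[q[:,1],q[:,0]]
    print(th,g(im).tolist(),int(g(im).mean()),int(g(old).mean()))
from workcell import arm;s=arm.state();print(s["time"],s["ft_force"],s["tcp_pos"])
```

```text
-141 (np.int64(79), np.float64(77.67853432918933), np.float64(297.38092447916665)) (np.int64(80), np.float64(78.01275202470181), np.float64(313.5714192708333))
-138 (np.int64(77), np.float64(78.70333868458243), np.float64(364.114453125)) (np.int64(77), np.float64(78.48776805476159), np.float64(377.2685546875))
-135 (np.int64(82), np.float64(81.55691858705056), np.float64(332.4239583333333)) (np.int64(80), np.float64(81.16133829925671), np.float64(346.7729817708333))
0 [206, 204, 203, 208, 204, 209, 206, 203, 208, 207, 207, 205, 201, 205, 205, 205, 190, 180] 203 188
0.05 [206, 204, 203, 207, 194, 209, 206, 203, 208, 194, 206, 205, 201, 200, 199, 189, 190, 182] 200 182
0.1 [208, 204, 203, 207, 194, 195, 194, 203, 208, 194, 190, 197, 190, 191, 199, 189, 185, 185] 196 175
0.15 [208, 204, 203, 207, 194, 195, 186, 192, 192, 171, 190, 197, 182, 191, 182, 181, 178, 144] 188 175
0.2 [203, 202, 203, 207, 194, 195, 186, 173, 192, 171, 178, 183, 175, 180, 178, 182, 162, 144] 183 175
0.3 [203, 194, 192, 188, 184, 180, 167, 180, 181, 159, 165, 173, 180, 180, 180, 182, 167, 99] 175 178
0.5 [193, 199, 198, 204, 208, 217, 233, 228, 222, 212, 217, 233, 212, 180, 182, 181, 182, 149] 202 210
24.7 [-0.38039804 -0.57884957  0.48506423] [0.31816214 0.35789185 0.19883785]
```

The strap reads evenly bright along the θ=0 line, so the keeper is shut. The bar hasn't moved from home.

```bash
python3 -c "
from workcell import ticket;print(ticket.sign_off())"
```

```text
the job is handed in; nothing more can be done
None
```

I handed the job in at about 25 s of the 61 s: by my measurements the tang is fully home in the hub, in line with the slot to about 2°, and the keeper is shut across the shaft; sign-off returned no verdict, and I didn't re-measure the phone body, tape roll or bottle.

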